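# Tighten a filter cover crosswise in two passes

### The arm

A 6-joint arm with a two-finger parallel gripper is mounted at the origin on a cart in front of the work surface, level with it; the furniture and walls round the work are solid. World frame = base frame: x ahead of the robot, y to its left, z up, the work surface at z = 0. Lengths are in mm, angles in rad, forces in N, time in s.
With the tool pointing down it reaches from about 400 to 925 mm from the base axis. Payload 12.5 kg.
Tool frame: the origin (TCP) lies at the very end of the fingers, on their centre line; the grasp point (between the pads) lies 19 mm behind it; z points along the fingers, y is the line along which they close (so a half turn about z gives the same grasp; the last joint's range is limited). The gripper opens to 95 mm and grips with 3 to 60 N. Pads are 20 mm wide; open, the fingers measure 119 mm over their backs; the gripper's body (75 mm by 180 mm) begins 59 mm behind the grasp point.
Start: joints at [-1.352, 0.491, 1.559, -0, 1.092, -0.106], TCP at [199.473, -592.335, 179.561] pointing down, gripper open.
Joint ranges: [-3.1, 3.1], [-0.84, 2.19], [0.05, 2.79], [-1.13, 4.28], [0.06, 2.93], [-2.69, 2.69]. Speed limits (rad/s): [2.22, 2.22, 2.79, 3.14, 3.14, 3.14].

### API

Orientations are given as [roll, pitch, yaw] about the fixed x, y, z axes, in that order (R = Rz(yaw) Ry(pitch) Rx(roll)).
In Python, from cell import state, imaging, env, spot_in, mark_of gives the robot as it stands. The module is installed in compiled form; this text tells all that it offers.
- The arm moves only by the tool step_arm, never from a script. Its argument "increments" is a list of rows, each an object with "slide": the shift along the tool's x, y, z in m, a list of three; "roll": the turn about the tool's z in rad. A call has 1 to 5 rows; each row is the pose to reach, as a shift and turn from the pose commanded when the call began, along the tool's axes at that moment; what a row does not reach only later rows make up. A row lasts 1/8 s, in which the tool goes at most 62.5 mm and 10.7 degrees, less where a joint would pass 70% of its speed; a pose out of reach is approached as far as the arm can. A call with a gripper value outside its range is refused whole. "fingers" is the opening, from 0 (shut) to 1 (fully open), set as the call begins (left out, the last holds). The fingers move at their own pace and stop on an object; the grip force is fixed at half the most. Time passes only in rows, so rows that repeat a pose let the fingers close. It gives the time, the measured TCP pose, the force, the opening and the grip force at its end, in the units of the state.
- state(): the state, without advancing time (a new reading comes with each control period).
- imaging.read_camera(name): name is "scene" or "top" or "wrist"; returns a dict with "color" (420x560x3 uint8, red, green, blue), "z_map" (420x560 float32, mm along the optical axis (not along the pixel's ray), 0 where there is no reading), "intrinsics" (3x3 intrinsics, pixels), "distortion" ([k1, k2, p1, p2, k3] as OpenCV has them; the pictures are not rectified), "camera_from_world" (4x4, takes a point from world to camera coordinates). Camera axes: x right, y up, looking along -z (the intrinsics and any distortion apply to the point x, -y, -z); pixel columns grow to the right and rows downward; lengths in mm; the calibration is good to about 2 mm. A picture is of the moment at which its call begins.
- env.job_done(): hands the job in; it is judged then, once.
Trained networks look in the newest picture that a camera, given by its name, has taken for a name from the list of things; names that differ only in an ending like _2 or _b are one class to them, and where a whole thing is asked for, a point or a joint stands for the part that bears it (a point fixed in the world has none). Each returns a list of dicts, best first, with "confidence" (0 to 1); they miss things now and then, are a little off and sometimes report something else, mostly with a low value. They report only what shows in the picture. A call takes as long as a camera call.
- spot_in(camera, target): "bbox" ([left, top, right, bottom] in pixels, round what is visible of it).
- mark_of(camera, target): "uv" ([column, row] in pixels: a listed point, or the origin of a listed thing).
The state is a dict: "t": time; "joints": joint angles; "qvel": joint speeds; "tau": joint torques, N m; "eef_pos": TCP position; "tcp_rot": TCP orientation; "ft_force": force on the tool from outside, world axes, zero at the start; "moment": the same for the moment, N m; "opening": opening from 0.0 (shut) to 1.0 (fully open); "grip_force": force on a finger pad.
Only numpy, scipy, OpenCV 4.12 (cv2) and the standard library are available. Lean on these libraries where they do the work, as an engineer would, in place of code of your own. Each camera call takes 0.05 s, during which the arm holds its last target. There are 200 camera calls.

### The job

Tighten the four wing-headed bolts of the round filter cover evenly in two passes, each time crosswise (after the first bolt of a pass take the one opposite, then the other two). First turn each bolt clockwise until you feel it bite, and just a touch further so that it holds, then stop; when all four hold, give each an eighth of a turn more, without overtightening. Do not lean on the cover, leave the loose parts beside it where they are, and let go of everything at the end.

Things in the scene. Friction and masses are not known exactly. Their poses are not given: they have to be found in the camera images.
- cover_top (a point): centre of the top face of the round bare-metal cover (188 mm across, top 63 mm above the bench) on the grey filter housing, which is fixed to the bench. x axis points from the centre towards the housing's pipe stub, z up. A low boss (60 mm across, 9 mm high) stands at its centre. The space above is free. Leaning on the cover with more than 30 N is too much
- bolt_1_grip (a point): grip point of cover bolt 1, on its upright axis, in the (+x, +y) quarter of the cover, 65 mm from its centre, 92 mm from its neighbours; opposite is bolt 3. Wing head: upright dark steel wing 36 mm long (point x axis), 12 mm thick (point y; grip across this), 26 mm high, z up; the point is 12 mm below its flat top, 32 mm above the cover. Below it a 10 mm neck 10 mm high and a 23 mm round flange 8 mm high
- bolt_2_grip (a point): grip point of cover bolt 2, on its upright axis, in the (-x, +y) quarter of the cover, 65 mm from its centre, 92 mm from its neighbours; opposite is bolt 4. Wing head as bolt 1. The bolts only turn, they do not sink. Clockwise from above tightens: first a bolt runs free (0.03 N m) for 0.15 to 1.05 rad, another amount for each and not shown by where the wing points
- bolt_3_grip (a point): grip point of cover bolt 3, on its upright axis, in the (-x, -y) quarter of the cover, 65 mm from its centre, 92 mm from its neighbours; opposite is bolt 1. Wing head as bolt 1. After the free run a bolt bites: its resistance jumps from 0.03 to about 0.48 N m and then rises by 0.1 N m per rad
- bolt_4_grip (a point): grip point of cover bolt 4, on its upright axis, in the (+x, -y) quarter of the cover, 65 mm from its centre, 92 mm from its neighbours; opposite is bolt 2. Wing head as bolt 1. A bolt stays where it is left; turned back, it runs free again
- pin_1 (a joint): how far the 8 mm round brass telltale pin in the top of wing 1 has sunk, m: 0 while the bolt runs free (pin 6 mm proud of the wing); after the bite it sinks 4 mm per radian of clockwise turn. Bitten: 0.0001 to 0.0016; tightened: 0.0024 to 0.0052; more is overtightened. The reading is too noisy to show the bite: feel it
- pin_2 (a joint): how far the 8 mm round brass telltale pin in the top of wing 2 has sunk, m: 0 while the bolt runs free (pin 6 mm proud of the wing); after the bite it sinks 4 mm per radian of clockwise turn. Bitten: 0.0001 to 0.0016; tightened: 0.0024 to 0.0052; more is overtightened. The reading is too noisy to show the bite: feel it
- pin_3 (a joint): how far the 8 mm round brass telltale pin in the top of wing 3 has sunk, m: 0 while the bolt runs free (pin 6 mm proud of the wing); after the bite it sinks 4 mm per radian of clockwise turn. Bitten: 0.0001 to 0.0016; tightened: 0.0024 to 0.0052; more is overtightened. The reading is too noisy to show the bite: feel it
- pin_4 (a joint): how far the 8 mm round brass telltale pin in the top of wing 4 has sunk, m: 0 while the bolt runs free (pin 6 mm proud of the wing); after the bite it sinks 4 mm per radian of clockwise turn. Bitten: 0.0001 to 0.0016; tightened: 0.0024 to 0.0052; more is overtightened. The reading is too noisy to show the bite: feel it
- ring_c (a point): loose machined steel ring lying flat, 56 mm across, 22 mm high, beside the housing; leave it. Point near its middle, 8 mm up
- spare_bolt_c (a point): loose big hexagon bolt lying on its side, 71 mm long, head 28 mm, beside the housing; leave it. Point near its middle, 8 mm up
- spare_nut_c (a point): loose hexagon nut lying flat, 42 mm across, 19 mm high, beside the housing; leave it. Point near its middle, 8 mm up
- key_c (a point): loose black hexagon key lying flat, 90 x 34 mm, 9 mm thick, beside the housing; leave it. Point near its middle, 8 mm up

How it is judged (in metres and radians):
On the way, in this order (a step that is already met when the one before it is completed fails the run):
1. all four bolts have bitten (pin down 0.1 to 1.6 mm), none is tightened further yet (value of joint pin_1 between 0.0001 and 0.0016 m and value of joint pin_2 between 0.0001 and 0.0016 m and value of joint pin_3 between 0.0001 and 0.0016 m and value of joint pin_4 between 0.0001 and 0.0016 m), for 0.1 s.
2. all four bolts are tightened by about an eighth of a turn past the bite (value of joint each of pin_1, pin_2, pin_3, pin_4 above 0.0024 m), for 0.2 s.
At the end, for the whole second after the job is handed in: all four telltale pins have sunk between 2.4 and 5.2 mm (each bolt 0.6 to 1.3 rad past its bite) and are at rest, and nothing is touched (all of step 2 and value of joint each of pin_1, pin_2, pin_3, pin_4 below 0.0052 m and velocity of joint each of pin_1, pin_2, pin_3, pin_4 below 0.0005 m/s).
It fails at once if a bolt is tightened more than 0.4 rad past its bite (pin down more than 1.6 mm) before all four have bitten (value of joint any of pin_1, pin_2, pin_3, pin_4 above 0.0016 m and value of joint any of pin_1, pin_2, pin_3, pin_4 below 0.0001 m).
It fails at once if a pass is not crosswise: two neighbours have bitten (or are tightened, pin down more than 1.6 mm) while the other two have not (are not) (((value of joint each of pin_1, pin_2 above 0.0001 m and value of joint each of pin_3, pin_4 below 0.0001 m) or (value of joint each of pin_2, pin_3 above 0.0001 m and value of joint each of pin_4, pin_1 below 0.0001 m) or (value of joint each of pin_3, pin_4 above 0.0001 m and value of joint each of pin_1, pin_2 below 0.0001 m) or (value of joint each of pin_4, pin_1 above 0.0001 m and value of joint each of pin_2, pin_3 below 0.0001 m)) or ((value of joint each of pin_1, pin_2 above 0.0016 m and value of joint each of pin_3, pin_4 below 0.0016 m) or (value of joint each of pin_2, pin_3 above 0.0016 m and value of joint each of pin_4, pin_1 below 0.0016 m) or (value of joint each of pin_3, pin_4 above 0.0016 m and value of joint each of pin_1, pin_2 below 0.0016 m) or (value of joint each of pin_4, pin_1 above 0.0016 m and value of joint each of pin_2, pin_3 below 0.0016 m))).
It fails at once if a bolt is overtightened (pin down more than 5.2 mm) (value of joint any of pin_1, pin_2, pin_3, pin_4 above 0.0052 m).
It fails at once if the robot leans on the cover with more than 30 N (contact force between any of the arm, the fingers and cover above 30 N).
It fails at once if a loose part beside the housing is pushed more than 20 mm (distance of any of ring_c, spare_bolt_c, spare_nut_c, key_c from where it was at the start of the episode above 0.02 m).
It also fails if it takes over 72 s, if anything falls off the work surface, if the arm or the gripper's body presses on something with over 40 N, if the wrist force passes 120 N, or if a joint passes its speed limit or range.

## Working session

There is one attempt and no reset: what is moved stays moved. The work goes in short steps, Python scripts to look and compute and a tool call to move; the robot and the scene stay as the last step left them, time stands still between calls to the robot, and variables do not carry over. Pictures are saved under pics/ and viewed, at most 10 in all, crops included, and the job is handed in when it is done.

Besides the shell and the picture viewer there is one more tool, called after "Emit:" as a command line: name --argument value ..., lists and objects as JSON in quotes. step_arm: Moves the arm, as the interface text tells. Its arguments: {"type":"object","properties":{"increments":{"type":"array"},"fingers":{"type":"number"}},"required":["increments"]}

```bash
mkdir -p pics; cat > h.py <<'E'
import numpy as np, cv2
from cell import state, imaging, env, spot_in, mark_of
def ray(c,uv):
    K=np.array(c["intrinsics"],float);D=np.array(c["distortion"],float)
    p=cv2.undistortPoints(np.array([[uv]],float),K,D)[0,0]
    T=np.array(c["camera_from_world"],float);R=T[:3,:3];t=T[:3,3]
    return -R.T@t, R.T@np.array([p[0],-p[1],-1.0])
def at_z(c,uv,z):
    o,d=ray(c,uv); return o+d*(z-o[2])/d[2]
def at_depth(c,uv):
    o,d=ray(c,uv); z=c["z_map"][int(round(uv[1])),int(round(uv[0]))]; return o+d*z
def save(c,n): cv2.imwrite("pics/"+n+".png",c["color"][:,:,::-1])
E
python3 - <<'E'
from h import *
np.set_printoptions(precision=1,suppress=True)
print(state())
for cam in ("top","scene"):
    c=imaging.read_camera(cam); save(c,cam)
    for n in ("cover_top","bolt_1_grip","pin_1"):
        for m in mark_of(cam,n):
            z={"cover_top":63,"bolt_1_grip":95,"pin_1":110}[n]
            print(cam,n,round(m["confidence"],2),np.array(m["uv"]),at_z(c,m["uv"],z),at_depth(c,m["uv"]))
E
```

```text
{'t': 0.0, 'joints': array([-1.4,  0.5,  1.6, -0. ,  1.1, -0.1]), 'qvel': array([ 0.,  0., -0., -0., -0.,  0.]), 'tau': array([  0. , -61.3, -25.8,   0.1,   0. ,  -0. ]), 'eef_pos': array([ 199.4, -592. ,  179. ]), 'tcp_rot': array([-3.1, -0. ,  0.3]), 'ft_force': array([-0.2, -0.4, -0.6]), 'moment': array([-0.1,  0. ,  0.1]), 'grip_force': 0.0, 'opening': 0.9961869111453718}
top cover_top 0.85 [267.8 188.3] [564.2  60.   63. ] [562.6  59.5  74.6]
top bolt_1_grip 0.61 [233.  175.5] [589.3 131.3  95. ] [594.8 135.3  60.9]Traceback (most recent call last):
  File "<stdin>", line 7, in <module>
ValueError: it knows: bolt_1_grip, bolt_2_grip, bolt_3_grip, bolt_4_grip, cover_top, key, ring, spare_bolt, spare_nut
```

```bash
python3 - <<'E'
from h import *
np.set_printoptions(precision=1,suppress=True)
for cam in ("top","scene"):
    c=imaging.read_camera(cam); save(c,cam)
    T=c["camera_from_world"];print(-T[:3,:3].T@T[:3,3])
    for n in ("cover_top","bolt_1_grip","bolt_2_grip","bolt_3_grip","bolt_4_grip"):
        for m in mark_of(cam,n)[:4]:
            z=63 if n=="cover_top" else 95
            print(cam,n,round(m["confidence"],2),np.array(m["uv"]),at_z(c,m["uv"],z))
c=imaging.read_camera("top")
cv2.imwrite("pics/topc.png",cv2.resize(c["color"][100:290,150:400,::-1],None,fx=3,fy=3,interpolation=cv2.INTER_CUBIC))
E
```

```text
[ 422.8   10.6 1128.9]
top cover_top 0.91 [269.1 188.5] [563.7  57.2  63. ]
top bolt_1_grip 0.53 [235.2 174.7] [590.9 126.6  95. ]
top bolt_2_grip 0.42 [250.8 216.1] [502.4  95.4  95. ]
top bolt_3_grip 0.5 [295.5 193.3] [547.7   0.7  95. ]
top bolt_4_grip 0.52 [275.4 161.1] [617.3  41.1  95. ]
top bolt_4_grip 0.17 [194.7 231.5] [473.5 213.3  95. ]
[-10.5 567.4 794.3]
scene cover_top 0.79 [259.7 230.6] [560.   60.7  63. ]
scene bolt_1_grip 0.75 [259.8 233.4] [529.2  88.2  95. ]
scene bolt_1_grip 0.69 [229.  229.8] [580.8 122.7  95. ]
scene bolt_2_grip 0.49 [272.7 239.7] [498.6  83.3  95. ]
scene bolt_2_grip 0.46 [286.8 209.7] [538.8   1.9  95. ]
scene bolt_3_grip 0.77 [284.4 208.7] [544.5   3.   95. ]
scene bolt_4_grip 0.51 [246.2 197.5] [628.2  32.3  95. ]
```

View pics/topc.png

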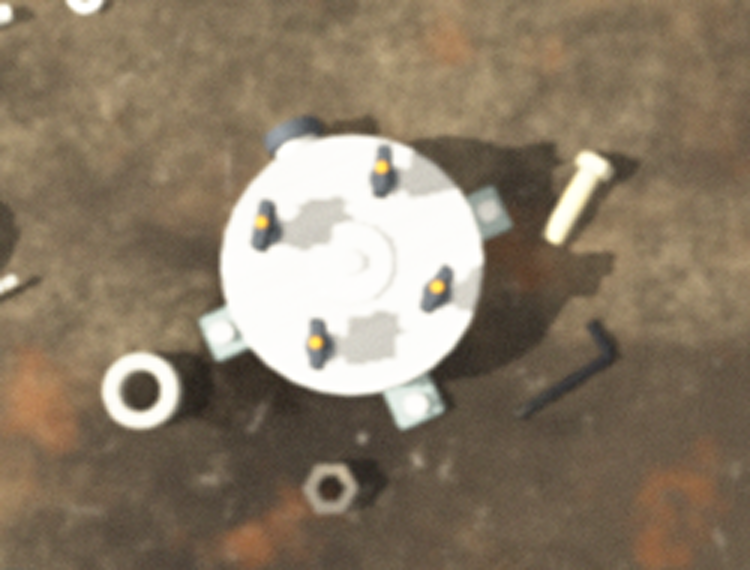

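View pics/scene.png

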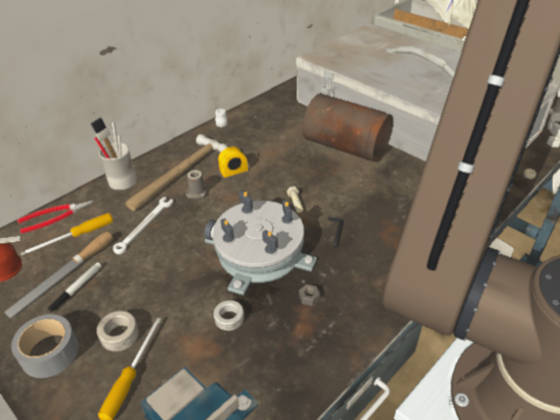

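The top crop shows the four dark wings with orange pins, at crop pixels (262,222) = bolt 1, (315,343) = bolt 2, (436,287) = bolt 3 and (381,167) = bolt 4. The stub is at (293,135). The network marks agree with these, and the scene view shows free space above the cover. I'll work out the first move.

```bash
cat >> h.py <<'E'
from scipy.spatial.transform import Rotation as Ro
def yaw(): return state()["tcp_rot"][2]
def cmd(target, s=None, y0=None):
    "shift in tool axes (m) to world point target (mm), assuming tool straight down"
    s=s or state(); R=Ro.from_euler("xyz",s["tcp_rot"]).as_matrix()
    return R.T@(np.array(target)-s["eef_pos"])/1000
E
python3 - <<'E'
from h import *
np.set_printoptions(precision=4,suppress=True)
s=state();print(s["tcp_rot"],s["eef_pos"],s["moment"])
print(cmd([540,58,330]))
c=imaging.read_camera("wrist");T=c["camera_from_world"];R=Ro.from_euler("xyz",s["tcp_rot"]).as_matrix()
print("cam in tool",R.T@(-T[:3,:3].T@T[:3,3]-s["eef_pos"]),"axis",R.T@(-T[2,:3]),"imgup",R.T@T[1,:3],c["intrinsics"])
c=imaging.read_camera("top");h=cv2.cvtColor(c["color"],cv2.COLOR_RGB2HSV)
m=((h[...,0]>8)&(h[...,0]<28)&(h[...,1]>140)&(h[...,2]>150)).astype(np.uint8);m[:140]=0;m[225:]=0;m[:,:225]=0;m[:,310:]=0
n,l,st,ce=cv2.connectedComponentsWithStats(m)
for i in range(1,n):
    if st[i,4]>3: print(ce[i],st[i,4],at_z(c,ce[i],112))
E
```

```text
[3.1414 0.     0.3248] [ 199.4496 -592.3563  179.5918] [0.0102 0.0489 0.0456]
[ 0.5303 -0.5077 -0.1505]
cam in tool [  82.8443    1.05   -205.3949] axis [-0.2911  0.0001  0.9567] imgup [0.9567 0.0003 0.2911] [[289.9046   0.     277.8712]
 [  0.     289.9046 206.9156]
 [  0.       0.       1.    ]]
[277.125 155.125] 8 [626.6135  36.6953 112.    ]
[237. 174.] 9 [589.457  120.9651 112.    ]
[295.7 195.1] 10 [541.8854   0.5498 112.    ]
[255.3333 213.8889] 9 [505.3981  84.6075 112.    ]
```

Emit:
step_arm --increments '[{"slide": [0,0,-0.06],"roll": 0},{"slide": [0.042,-0.0445,-0.06],"roll": 0},{"slide": [0.084,-0.089,-0.06],"roll": 0},{"slide": [0.126,-0.1335,-0.06],"roll": 0},{"slide": [0.168,-0.178,-0.06],"roll": 0}]' --fingers 1

```text
t: 1.52
eef_pos: [302.4, -368.3, 239.7]
tcp_rot: [3.141, -0.0, 0.324]
ft_force: [0.4, 0.1, 0.9]
opening: 0.998
grip_force: 0.0
```

Emit:
step_arm --increments '[{"slide": [0.042,-0.0445,0],"roll": 0},{"slide": [0.084,-0.089,0],"roll": 0},{"slide": [0.126,-0.1335,0],"roll": 0},{"slide": [0.168,-0.178,0],"roll": 0},{"slide": [0.21,-0.2225,0],"roll": 0}]'

```text
t: 2.15
eef_pos: [430.5, -90.3, 239.9]
tcp_rot: [3.141, -0.001, 0.325]
ft_force: [0.4, -1.2, 1.0]
opening: 1.0
grip_force: 0.0
```

Emit:
step_arm --increments '[{"slide": [0.042,-0.0445,0],"roll": 0},{"slide": [0.084,-0.089,0.02],"roll": 0},{"slide": [0.095,-0.1,0.04],"roll": 0},{"slide": [0.095,-0.1,0.04],"roll": 0},{"slide": [0.095,-0.1,0.04],"roll": 0}]'

```text
t: 2.78
eef_pos: [488.0, 32.4, 200.1]
tcp_rot: [3.141, -0.0, 0.324]
ft_force: [0.4, -0.6, 0.6]
opening: 1.001
grip_force: 0.0
```

```bash
python3 - <<'E'
from h import *
np.set_printoptions(precision=3,suppress=True)
s=state();print(s)
c=imaging.read_camera("wrist")
cv2.imwrite("pics/w1.png",cv2.resize(c["color"][:,:,::-1],(800,600)))
h=cv2.cvtColor(c["color"],cv2.COLOR_RGB2HSV)
m=((h[...,0]>8)&(h[...,0]<28)&(h[...,1]>140)&(h[...,2]>120)).astype(np.uint8)
n,l,st,ce=cv2.connectedComponentsWithStats(m)
for i in range(1,n):
    if st[i,4]>15: print(ce[i],st[i,4],at_z(c,ce[i],112),at_depth(c,ce[i]))
for n in ("bolt_1_grip","bolt_2_grip","bolt_3_grip","bolt_4_grip","cover_top"):
    for m in mark_of("wrist",n)[:2]: print(n,m["confidence"],np.array(m["uv"]),at_z(c,m["uv"],63 if n[0]=='c' else 95))
E
```

```text
{'t': 2.775, 'joints': array([-0.069,  0.274,  1.856, -0.   ,  1.011,  1.178]), 'qvel': array([-0.014, -0.012, -0.001,  0.002, -0.004,  0.004]), 'tau': array([  0.908, -43.716, -24.177,   0.077,  -0.081,   0.012]), 'eef_pos': array([488.027,  32.352, 200.132]), 'tcp_rot': array([ 3.141, -0.   ,  0.324]), 'ft_force': array([ 0.351, -0.641,  0.587]), 'moment': array([-0.015, -0.02 ,  0.021]), 'grip_force': 0.0, 'opening': 1.000965691266782}
[319.844  62.089] 45 [627.26   36.989 112.   ] [627.063  37.057 112.957]
[221.568  70.568] 44 [591.368 121.173 112.   ] [591.275 120.935 113.106]
[323.382 160.588] 34 [543.303   1.182 112.   ] [543.397   1.409 113.178]
[233.581 167.548] 31 [507.605  85.248 112.   ] [507.874  85.123 113.338]
[432.854 305.158] 322 [ 424.987 -185.233  112.   ] [530.265  -4.758 330.019]
[120.482 305.791] 512 [305.489 168.036 112.   ] [500.805  85.626 331.478]
[407.815 348.214] 1489 [ 358.107 -185.137  112.   ] [519.489   2.764 339.079]
[411.234 414.957] 47 [ 255.302 -242.212  112.   ] [485.306 -20.659 328.811]
bolt_1_grip 0.89 [224.   74.9] [589.735 121.491  95.   ]
bolt_1_grip 0.33 [315.7  62.4] [629.197  39.527  95.   ]
bolt_2_grip 0.83 [234.2 166.7] [505.273  86.459  95.   ]
bolt_2_grip 0.51 [408.7 124. ] [605.789 -72.469  95.   ]
bolt_3_grip 0.67 [326.5 159.8] [543.796  -4.954  95.   ]
bolt_3_grip 0.4 [137.5 141.9] [498.185 190.757  95.   ]
bolt_4_grip 0.96 [318.   64.1] [628.49   36.854  95.   ]
cover_top 0.66 [274.8 114.3] [570.601  62.503  63.   ]
cover_top 0.47 [321.9 162.7] [536.503  -7.504  63.   ]
```

View pics/w1.png

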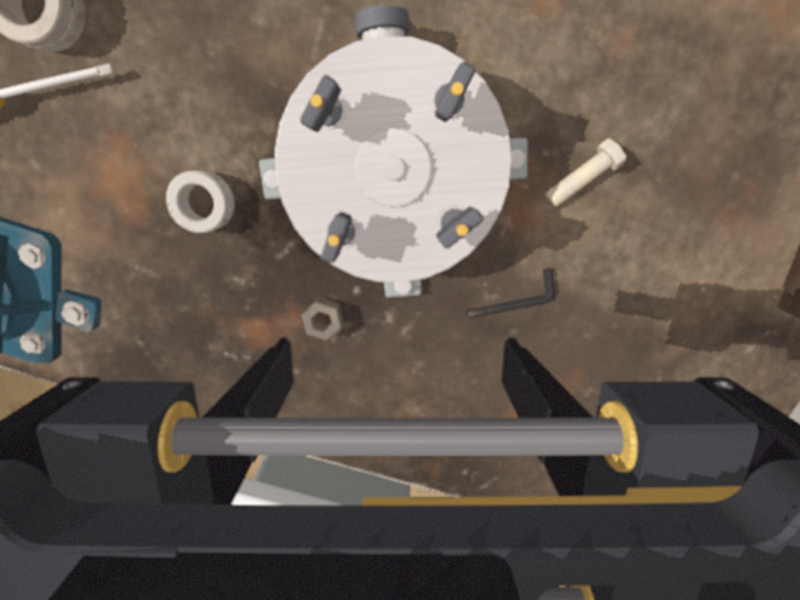

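The wrist view shows the wings and pins clearly at view pixels (318,100) b1, (457,89) b4, (461,230) b3 and (334,240) b2. The loose parts are clear of the fingers, and the pins fit the 65 mm circle. Next are the wing headings from depth.

```bash
cat >> h.py <<'E'
P={1:(591.3,121.0),2:(507.8,85.2),3:(543.4,1.3),4:(627.2,37.0)}
def wings(c,P=P):
    K=np.array(c["intrinsics"],float);D=np.array(c["distortion"],float);T=np.array(c["camera_from_world"],float)
    v,u=np.nonzero(c["z_map"]>0);z=c["z_map"][v,u].astype(float)
    p=cv2.undistortPoints(np.stack([u,v],1).astype(float)[:,None],K,D)[:,0]
    X=(np.stack([p[:,0]*z,-p[:,1]*z,-z],1)-T[:3,3])@T[:3,:3]
    out={}
    for k,q in P.items():
        w=X[(np.hypot(X[:,0]-q[0],X[:,1]-q[1])<22)&(X[:,2]>98)&(X[:,2]<112)][:,:2]
        if len(w)<30: continue
        (cx,cy),(a,b),an=cv2.minAreaRect(w.astype(np.float32))
        e,V=np.linalg.eigh(np.cov(w.T));d=V[:,1]
        an=np.deg2rad(an if a>b else an+90)
        out[k]=(len(w),w.mean(0),(cx,cy),sorted((a,b)),(np.arctan2(d[1],d[0])+1.5708)%3.1416-1.5708,(an+1.5708)%3.1416-1.5708)
    return out
E
python3 - <<'E'
from h import *
np.set_printoptions(precision=3,suppress=True)
c=imaging.read_camera("wrist")
for k,v in wings(c).items(): print(k,*v)
E
```

```text
1 493 [591.329 120.345] (591.5452880859375, 121.44597625732422) [12.386134147644043, 35.62022018432617] -0.24901309855610365 -0.2349711251690636
2 365 [508.448  85.724] (507.62518310546875, 86.25234985351562) [12.040456771850586, 35.68280029296875] -0.056049025309307554 -0.04520704906324924
3 381 [543.535   2.762] (543.16162109375, 1.8509578704833984) [12.470306396484375, 35.510494232177734] -0.5771082323205763 -0.5764425056663776
4 465 [626.76   37.522] (627.4900512695312, 37.33342361450195) [11.94264030456543, 36.14671325683594] -0.17254392732212698 -0.17529647620116795
```

Emit:
step_arm --increments '[{"slide": [0.026,-0.0103,0],"roll": -0.186},{"slide": [0.051,-0.0206,0],"roll": -0.372},{"slide": [0.076,-0.0309,0],"roll": -0.558},{"slide": [0.101,-0.0412,0.02],"roll": -0.744},{"slide": [0.1262,-0.0513,0.04],"roll": -0.93}]' --fingers 0.5

```text
t: 3.75
eef_pos: [592.0, 122.3, 159.2]
tcp_rot: [3.141, -0.0, 1.261]
ft_force: [-1.1, -0.3, -0.2]
opening: 0.537
grip_force: 0.0
```

Emit:
step_arm --increments '[{"slide": [0,0,0],"roll": -0.186},{"slide": [0,0,0],"roll": -0.372},{"slide": [0,0,0],"roll": -0.558},{"slide": [0,0,0],"roll": -0.744},{"slide": [0,0,0],"roll": -0.93}]'

```text
t: 4.38
eef_pos: [591.3, 121.6, 159.6]
tcp_rot: [-3.142, 0.0, 2.191]
ft_force: [0.2, -0.0, -0.1]
opening: 0.503
grip_force: 0.0
```

Emit:
step_arm --increments '[{"slide": [0,0,0],"roll": -0.186},{"slide": [0,0,0],"roll": -0.372},{"slide": [0,0,0.01],"roll": -0.558},{"slide": [0,0,0.02],"roll": -0.716},{"slide": [0,0,0.02],"roll": -0.716}]'

```text
t: 5.0
eef_pos: [591.0, 121.6, 139.0]
tcp_rot: [-3.141, -0.001, 2.899]
ft_force: [0.7, 0.0, -0.1]
opening: 0.499
grip_force: 0.0
```

```bash
python3 - <<'E'
from h import *
np.set_printoptions(precision=4,suppress=True)
s=state();print(s["eef_pos"],s["tcp_rot"],s["joints"],s["moment"],s["opening"])
c=imaging.read_camera("wrist")
cv2.imwrite("pics/w2.png",c["color"][:,:,::-1])
for k,v in wings(c).items(): print(k,*v)
s=state();print(s["tcp_rot"],cmd([591.3,121.1,78]))
E
```

```text
[590.9954 121.5871 139.0113] [-3.1411 -0.0011  2.8994] [ 0.0935  0.503   1.6589 -0.0001  0.9809 -1.2351] [ 0.0983 -0.1555  0.055 ] 0.4989626822795794
1 491 [588.5346 121.995 ] (590.2869262695312, 121.4522705078125) [11.487676620483398, 35.13993835449219] -0.23397073758390108 -0.2399262026932656
2 657 [506.6145  87.2292] (507.13751220703125, 86.15198516845703) [12.302468299865723, 36.10480499267578] -0.0540226120150582 -0.04304948910612194
3 607 [541.9372   4.1085] (542.7926025390625, 1.9335956573486328) [11.989989280700684, 35.12266159057617] -0.5166819969845753 -0.5507115758462506
4 233 [615.9221  41.5103] (619.187255859375, 39.386592864990234) [11.663657188415527, 20.331289291381836] 0.2570761449396266 -0.14956101900718743
[-3.1414 -0.0004  2.8971] [-0.0002 -0.0005  0.0615]
```

View pics/w2.png

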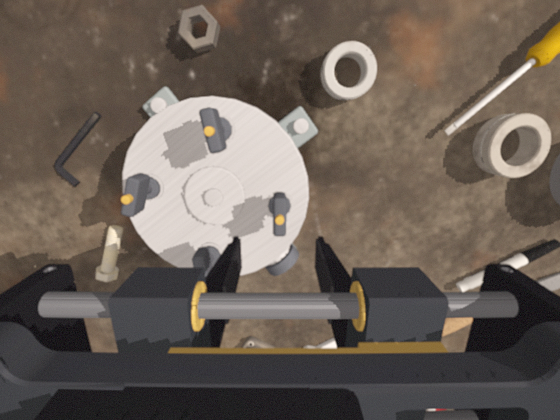

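The wrist view shows wing 1 at (279,215), centred between the fingers at (237/320,240) and aligned with them. I'll descend and grip.

Emit:
step_arm --increments '[{"slide": [0,0,0.02],"roll": 0},{"slide": [0,-0.0003,0.04],"roll": 0},{"slide": [0,-0.0003,0.055],"roll": 0},{"slide": [0,-0.0003,0.061],"roll": 0},{"slide": [0,-0.0003,0.061],"roll": 0}]'

```text
t: 5.68
eef_pos: [591.3, 121.5, 78.6]
tcp_rot: [-3.141, -0.0, 2.9]
ft_force: [-0.4, -0.1, -0.2]
opening: 0.498
grip_force: 0.0
```

Emit:
step_arm --increments '[{"slide": [0,0,0],"roll": 0},{"slide": [0,0,0],"roll": 0},{"slide": [0,0,0],"roll": 0},{"slide": [0,0,0],"roll": 0}]' --fingers 0

```text
t: 6.18
eef_pos: [591.2, 121.5, 78.6]
tcp_rot: [-3.142, 0.0, 2.901]
ft_force: [-1.5, 0.1, 0.7]
opening: 0.138
grip_force: 0.0
```

```bash
cat > s.py <<'E'
from h import *
np.set_printoptions(precision=3,suppress=True)
s=state();print(s["t"],s["eef_pos"],s["tcp_rot"][2],"F",s["ft_force"],"M",s["moment"],"op",round(s["opening"],4),"g",s["grip_force"],"tau6",s["tau"][5])
E
python3 s.py
```

```text
6.175 [591.217 121.546  78.639] 2.900751864689634 F [-1.52   0.121  0.718] M [ 0.058 -0.146  0.027] op 0.1376 g 0.0 tau6 0.0012960693493369035
```

Emit:
step_arm --increments '[{"slide": [0,0,0],"roll": 0},{"slide": [0,0,0],"roll": 0},{"slide": [0,0,0],"roll": 0.05},{"slide": [0,0,0],"roll": 0.1},{"slide": [0,0,0],"roll": 0.15}]' --fingers 0

```text
t: 6.8
eef_pos: [591.2, 121.5, 78.5]
tcp_rot: [-3.141, 0.0, 2.749]
ft_force: [-0.5, 0.4, 0.4]
opening: 0.007
grip_force: 0.0
```

```bash
python3 s.py
```

```text
6.8 [591.173 121.526  78.479] 2.7491471201279736 F [-0.454  0.444  0.423] M [ 0.09  -0.201 -0.004] op 0.0068 g 0.0 tau6 -0.6612148135900497
```

Emit:
step_arm --increments '[{"slide": [0,0,0],"roll": 0.05},{"slide": [0,0,0],"roll": 0.1},{"slide": [0,0,0],"roll": 0.15},{"slide": [0,0,0],"roll": 0.15}]'

```text
t: 7.3
eef_pos: [591.2, 121.5, 78.5]
tcp_rot: [-3.142, 0.0, 2.601]
ft_force: [0.6, 0.6, 0.1]
opening: 0.004
grip_force: 0.0
```

```bash
python3 s.py
```

```text
7.3 [591.178 121.534  78.47 ] 2.6011435963671596 F [0.593 0.552 0.081] M [ 0.088 -0.229 -0.016] op 0.0043 g 0.0 tau6 0.42829742655158043
```

Opening near 0 and zero grip force mean the fingers closed without the wing between them, so I'll look.

```bash
python3 - <<'E'
from h import *
np.set_printoptions(precision=3,suppress=True)
c=imaging.read_camera("wrist")
cv2.imwrite("pics/w3.png",cv2.resize(c["color"][100:340,140:460,::-1],None,fx=2.5,fy=2.5))
for k,v in wings(c).items(): print(k,*v)
E
python3 s.py
```

```text
1 364 [578.723 125.624] (583.172119140625, 123.74514770507812) [11.865202903747559, 20.334854125976562] 0.24596812532533674 -0.24567689959312777
2 1185 [506.693  87.918] (506.9035949707031, 86.22241973876953) [12.372945785522461, 35.774314880371094] -0.03251533543179286 -0.03186208199891749
3 982 [541.625   5.251] (543.126220703125, 2.1436233520507812) [13.012859344482422, 36.38303756713867] -0.493229199829303 -0.5360834977687177
7.35 [591.19  121.513  78.475] 2.601867654481276 F [ 0.245 -0.007  0.575] M [ 0.04  -0.111 -0.007] op 0.0064 g 0.0 tau6 0.16360829584300518
```

View pics/w3.png

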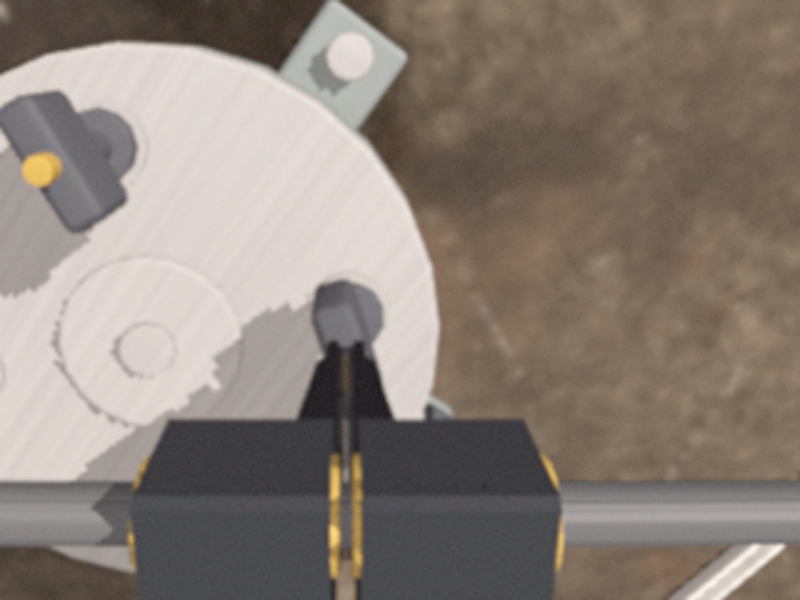

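```bash
python3 - <<'E'
from h import *
np.set_printoptions(precision=1,suppress=True)
s=state();c=imaging.read_camera("wrist");R=Ro.from_euler("xyz",s["tcp_rot"]).as_matrix()
for uc in (262,270,275,278,281,286,294):
  print(uc,[ (r,(R.T@(at_depth(c,(uc,r))-s["eef_pos"])).round(0).tolist()) for r in (214,222,228,232,236,240,246,252,260)])
E
```

```text
262 [(214, [9.0, -13.0, 15.0]), (222, [2.0, -13.0, 15.0]), (228, [-4.0, -14.0, 16.0]), (232, [-7.0, -14.0, 15.0]), (236, [-11.0, -14.0, 16.0]), (240, [-14.0, -14.0, 15.0]), (246, [-19.0, -14.0, 15.0]), (252, [-25.0, -14.0, 15.0]), (260, [12.0, -9.0, -69.0])]
270 [(214, [17.0, -6.0, -10.0]), (222, [17.0, -6.0, -26.0]), (228, [13.0, -6.0, -27.0]), (232, [11.0, -6.0, -29.0]), (236, [7.0, -6.0, -28.0]), (240, [11.0, -5.0, -43.0]), (246, [11.0, -5.0, -51.0]), (252, [11.0, -5.0, -59.0]), (260, [11.0, -5.0, -69.0])]
275 [(214, [19.0, -3.0, -15.0]), (222, [17.0, -2.0, -27.0]), (228, [14.0, -2.0, -29.0]), (232, [11.0, -2.0, -28.0]), (236, [7.0, -3.0, -27.0]), (240, [9.0, -2.0, -38.0]), (246, [10.0, -2.0, -48.0]), (252, [10.0, -2.0, -56.0]), (260, [9.0, -2.0, -65.0])]
278 [(214, [18.0, -1.0, -13.0]), (222, [17.0, -1.0, -28.0]), (228, [13.0, -1.0, -28.0]), (232, [11.0, -1.0, -28.0]), (236, [8.0, -1.0, -29.0]), (240, [10.0, -1.0, -39.0]), (246, [10.0, -1.0, -49.0]), (252, [9.0, -1.0, -56.0]), (260, [10.0, -1.0, -66.0])]
281 [(214, [11.0, 2.0, 7.0]), (222, [16.0, 1.0, -24.0]), (228, [13.0, 1.0, -27.0]), (232, [11.0, 1.0, -29.0]), (236, [11.0, 1.0, -36.0]), (240, [11.0, 1.0, -42.0]), (246, [11.0, 1.0, -51.0]), (252, [11.0, 1.0, -59.0]), (260, [12.0, 1.0, -70.0])]
286 [(214, [9.0, 6.0, 14.0]), (222, [5.0, 6.0, 7.0]), (228, [-1.0, 6.0, 8.0]), (232, [4.0, 5.0, -11.0]), (236, [4.0, 5.0, -20.0]), (240, [4.0, 5.0, -26.0]), (246, [11.0, 4.0, -51.0]), (252, [11.0, 4.0, -58.0]), (260, [11.0, 4.0, -69.0])]
294 [(214, [8.0, 12.0, 15.0]), (222, [3.0, 12.0, 13.0]), (228, [-3.0, 12.0, 13.0]), (232, [-7.0, 13.0, 14.0]), (236, [-10.0, 13.0, 15.0]), (240, [-14.0, 13.0, 16.0]), (246, [-20.0, 13.0, 15.0]), (252, [-25.0, 13.0, 15.0]), (260, [11.0, 8.0, -68.0])]
```

Emit:
step_arm --increments '[{"slide": [0,0,0],"roll": 0},{"slide": [0,0,0],"roll": 0},{"slide": [0,0,0],"roll": 0},{"slide": [0,0,0],"roll": 0}]' --fingers 0.5

```text
t: 7.9
eef_pos: [591.2, 121.5, 78.5]
tcp_rot: [-3.142, 0.0, 2.601]
ft_force: [-0.0, -0.1, -0.1]
opening: 0.369
grip_force: 0.0
```

```bash
python3 s.py; python3 - <<'E'
from h import *
np.set_printoptions(precision=1,suppress=True)
s=state();c=imaging.read_camera("wrist");R=Ro.from_euler("xyz",s["tcp_rot"]).as_matrix()
cv2.imwrite("pics/w4.png",cv2.resize(c["color"][130:330,160:400,::-1],None,fx=3,fy=3))
for uc in (222,228,232,236,240,244,250): 
  print(uc,[ (r,(R.T@(at_depth(c,(uc,r))-s["eef_pos"])).round(0).tolist()) for r in range(200,264,6)])
E
```

```text
7.9 [591.187 121.515  78.491] 2.6008499375459784 F [-0.022 -0.067 -0.149] M [ 0.065 -0.158 -0.003] op 0.3687 g 0.0 tau6 -0.002548698175814934
222 [(200, [20.0, -45.0, 15.0]), (206, [15.0, -45.0, 16.0]), (212, [11.0, -45.0, 12.0]), (218, [6.0, -45.0, 12.0]), (224, [82.0, -1.0, -205.0]), (230, [-4.0, -45.0, 11.0]), (236, [-8.0, -45.0, 10.0]), (242, [-14.0, -46.0, 10.0]), (248, [-19.0, -46.0, 11.0]), (254, [-24.0, -46.0, 10.0]), (260, [-29.0, -47.0, 9.0])]
228 [(200, [21.0, -40.0, 14.0]), (206, [15.0, -40.0, 14.0]), (212, [10.0, -40.0, 15.0]), (218, [7.0, -40.0, 11.0]), (224, [2.0, -40.0, 11.0]), (230, [-3.0, -40.0, 10.0]), (236, [-9.0, -41.0, 11.0]), (242, [-13.0, -41.0, 9.0]), (248, [-19.0, -41.0, 10.0]), (254, [-25.0, -42.0, 11.0]), (260, [11.0, -27.0, -68.0])]
232 [(200, [20.0, -37.0, 16.0]), (206, [15.0, -37.0, 16.0]), (212, [10.0, -37.0, 16.0]), (218, [5.0, -38.0, 15.0]), (224, [2.0, -37.0, 11.0]), (230, [-3.0, -37.0, 9.0]), (236, [-8.0, -37.0, 10.0]), (242, [-14.0, -38.0, 10.0]), (248, [-19.0, -38.0, 11.0]), (254, [11.0, -26.0, -62.0]), (260, [11.0, -25.0, -69.0])]
236 [(200, [20
[... 549 characters left out ...]
0, -54.0]), (254, [11.0, -21.0, -61.0]), (260, [11.0, -21.0, -68.0])]
244 [(200, [82.0, -1.0, -205.0]), (206, [15.0, -28.0, 16.0]), (212, [10.0, -28.0, 16.0]), (218, [5.0, -28.0, 16.0]), (224, [0.0, -28.0, 15.0]), (230, [-5.0, -28.0, 16.0]), (236, [11.0, -22.0, -37.0]), (242, [11.0, -21.0, -44.0]), (248, [11.0, -20.0, -54.0]), (254, [9.0, -20.0, -57.0]), (260, [10.0, -19.0, -66.0])]
250 [(200, [20.0, -23.0, 15.0]), (206, [15.0, -23.0, 16.0]), (212, [10.0, -23.0, 16.0]), (218, [5.0, -23.0, 16.0]), (224, [-0.0, -23.0, 15.0]), (230, [-5.0, -23.0, 16.0]), (236, [-11.0, -24.0, 16.0]), (242, [7.0, -18.0, -35.0]), (248, [3.0, -18.0, -37.0]), (254, [-1.0, -18.0, -38.0]), (260, [-5.0, -18.0, -38.0])]
```

View pics/w4.png

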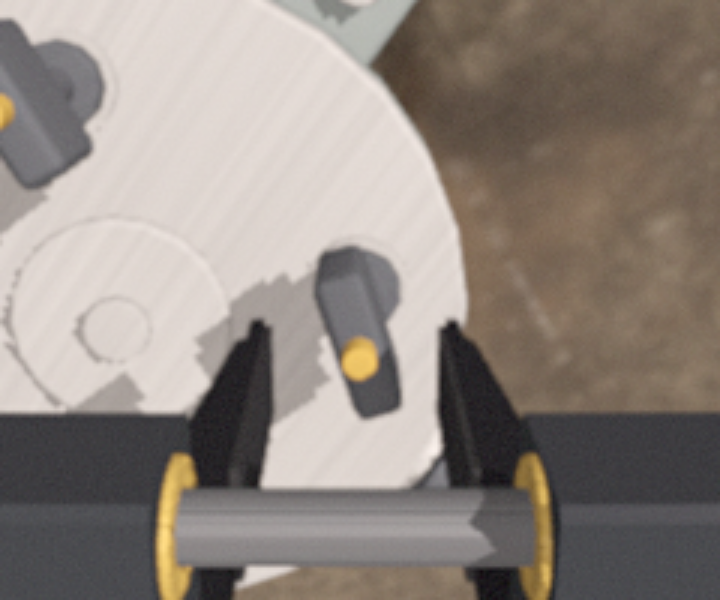

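w4 shows the fingertips at crop (258,322)/(450,322). Depth puts them about 36 mm behind the reported TCP, so they closed above wing 1 (pin at (358,358)). Wing 1 hasn't moved. I'll turn back to the wing heading and go 28 mm lower in small steps, watching the force.

Emit:
step_arm --increments '[{"slide": [0,0,0],"roll": -0.15},{"slide": [0,0,0],"roll": -0.298},{"slide": [0,0,0.004],"roll": -0.298},{"slide": [0,0,0.008],"roll": -0.298},{"slide": [0,0,0.012],"roll": -0.298}]'

```text
t: 8.57
eef_pos: [591.1, 121.5, 66.1]
tcp_rot: [-3.141, -0.0, 2.897]
ft_force: [-0.1, -0.1, -0.7]
opening: 0.5
grip_force: 0.0
```

Emit:
step_arm --increments '[{"slide": [0,0,0.004],"roll": 0},{"slide": [0,0,0.008],"roll": 0},{"slide": [0,0,0.008],"roll": 0}]'

```text
t: 8.95
eef_pos: [591.0, 121.5, 58.2]
tcp_rot: [-3.141, -0.0, 2.899]
ft_force: [0.3, 0.4, -0.3]
opening: 0.5
grip_force: 0.0
```

```bash
python3 s.py; python3 - <<'E'
from h import *
np.set_printoptions(precision=1,suppress=True)
s=state();c=imaging.read_camera("wrist");R=Ro.from_euler("xyz",s["tcp_rot"]).as_matrix()
for k,v in wings(c).items(): print(k,v[2:])
for uc in (228,232,236,240,244): 
  print(uc,[ (r,(R.T@(at_depth(c,(uc,r))-s["eef_pos"])).round(0).tolist()) for r in range(218,264,6)])
E
```

```text
8.95 [591.038 121.52   58.161] 2.8986130839472217 F [ 0.338  0.436 -0.263] M [ 0.026 -0.156  0.03 ] op 0.4998 g 0.0 tau6 0.006144030194263905
1 ((590.790283203125, 121.79000091552734), [11.878483772277832, 36.41556930541992], np.float64(-0.24250806776771605), np.float64(-0.2465494843242919))
2 ((507.00860595703125, 85.96589660644531), [12.967439651489258, 36.35676956176758], np.float64(-0.03763364429560423), np.float64(-0.041686216944110344))
3 ((542.7116088867188, 2.2943267822265625), [12.561365127563477, 36.80488967895508], np.float64(-0.5088067895234183), np.float64(-0.5446387696125428))
228 [(218, [14.0, -37.0, -9.0]), (224, [9.0, -37.0, -10.0]), (230, [5.0, -37.0, -10.0]), (236, [0.0, -37.0, -10.0]), (242, [-7.0, -38.0, -5.0]), (248, [11.0, -29.0, -54.0]), (254, [11.0, -28.0, -61.0]), (260, [11.0, -27.0, -68.0])]
232 [(218, [12.0, -34.0, -5.0]), (224, [8.0, -35.0, -4.0]), (230, [3.0, -35.0, -5.0]), (236, [-1.0, -35.0, -6.0]), (242, [11.0, -28.0, -46.0]), (248, [12.0, -27.0, -54.0]), (254, [9.0, -27.0, -58.0]), (260, [10.0, -25.0, -66.0])]
236 [(218, [12.0, -32.0, -4.0]), (224, [8.0, -32.0, -6.0]), (230, [3.0, -32.0, -5.0]), (236, [12.0, -27.0, -37.0]), (242, [10.0, -26.0, -43.0]), (248, [9.0, -25.0, -50.0]), (254, [8.0, -25.0, -54.0]), (260, [5.0, -25.0, -56.0])]
240 [(218, [12.0, -29.0, -5.0]), (224, [7.0, -29.0, -4.0]), (230, [3.0, -29.0, -5.0]), (236, [-2.0, -29.0, -5.0]), (242, [7.0, -25.0, -36.0]), (248, [3.0, -25.0, -37.0]), (254, [0.0, -25.0, -39.0]), (260, [-4.0, -25.0, -40.0])]
244 [(218, [12.0, -26.0, -4.0]), (224, [7.0, -26.0, -4.0]), (230, [3.0, -26.0, -6.0]), (236, [-2.0, -26.0, -6.0]), (242, [-7.0, -26.0, -5.0]), (248, [-12.0, -27.0, -4.0]), (254, [-17.0, -27.0, -5.0]), (260, [-22.0, -27.0, -4.0])]
```

Emit:
step_arm --increments '[{"slide": [0,0,0.004],"roll": 0},{"slide": [0,0,0.008],"roll": 0},{"slide": [0,0,0.008],"roll": 0},{"slide": [0,0,0.008],"roll": 0},{"slide": [0,0,0.008],"roll": 0}]' --fingers 0

```text
t: 9.62
eef_pos: [591.4, 122.3, 50.6]
tcp_rot: [3.14, 0.001, 2.899]
ft_force: [0.9, 6.4, -1.1]
opening: 0.125
grip_force: 29.9
```

Emit:
step_arm --increments '[{"slide": [0,0,0],"roll": 0},{"slide": [0,0,0],"roll": 0}]'

```text
t: 9.88
eef_pos: [591.4, 122.3, 50.6]
tcp_rot: [3.141, 0.001, 2.899]
ft_force: [1.5, 5.5, -2.9]
opening: 0.129
grip_force: 29.9
```

```bash
python3 s.py
```

```text
9.875 [591.443 122.314  50.603] 2.8986898686775877 F [ 1.457  5.529 -2.939] M [ 1.13  -0.353  0.045] op 0.129 g 29.922582507133484 tau6 0.01532148860860616
```

Emit:
step_arm --increments '[{"slide": [0,0.0008,0],"roll": 0.05},{"slide": [0,0.0008,0],"roll": 0.1},{"slide": [0,0.0008,0],"roll": 0.14}]'

```text
t: 10.25
eef_pos: [591.4, 122.4, 50.6]
tcp_rot: [3.141, 0.0, 2.757]
ft_force: [-0.4, 1.3, -0.2]
opening: 0.127
grip_force: 30.0
```

```bash
python3 s.py;python3 s.py
```

```text
10.25 [591.422 122.436  50.561] 2.7573881164012675 F [-0.365  1.251 -0.216] M [ 0.168 -0.177 -0.012] op 0.1274 g 29.956319332122803 tau6 -0.4298251122236252
10.25 [591.422 122.436  50.561] 2.7573881164012675 F [-0.365  1.251 -0.216] M [ 0.168 -0.177 -0.012] op 0.1274 g 29.956319332122803 tau6 -0.4298251122236252
```

Emit:
step_arm --increments '[{"slide": [0,0,0],"roll": 0.06},{"slide": [0,0,0],"roll": 0.12},{"slide": [0,0,0],"roll": 0.12}]'

```text
t: 10.62
eef_pos: [591.4, 122.4, 50.5]
tcp_rot: [3.142, 0.0, 2.639]
ft_force: [-0.4, 1.1, -0.7]
opening: 0.126
grip_force: 30.0
```

```bash
python3 s.py
```

```text
10.625 [591.391 122.361  50.546] 2.639178939914429 F [-0.354  1.119 -0.686] M [ 0.176 -0.192 -0.044] op 0.1263 g 29.957883954048157 tau6 0.47454943880438805
```

Emit:
step_arm --increments '[{"slide": [0,0,0],"roll": 0.05},{"slide": [0,0,0],"roll": 0.1},{"slide": [0,0,0],"roll": 0.15}]'

```text
t: 11.0
eef_pos: [591.3, 122.3, 50.6]
tcp_rot: [-3.142, 0.0, 2.489]
ft_force: [-0.6, 0.9, -0.1]
opening: 0.127
grip_force: 30.0
```

```bash
python3 s.py
```

```text
11.0 [591.346 122.331  50.58 ] 2.488872488986844 F [-0.593  0.922 -0.139] M [ 0.059 -0.042  0.043] op 0.1268 g 29.957366287708282 tau6 -0.6271158345043659
```

Emit:
step_arm --increments '[{"slide": [0,0,0],"roll": 0.05},{"slide": [0,0,0],"roll": 0.1},{"slide": [0,0,0],"roll": 0.15}]'

```text
t: 11.38
eef_pos: [591.3, 122.3, 50.6]
tcp_rot: [-3.141, -0.0, 2.339]
ft_force: [-0.8, 1.1, 0.2]
opening: 0.123
grip_force: 30.0
```

```bash
python3 s.py
```

```text
11.375 [591.287 122.257  50.558] 2.338852050798468 F [-0.751  1.085  0.174] M [-0.017 -0.074 -0.034] op 0.1233 g 29.958435595035553 tau6 -0.6269118748605251
```

Still free at 0.56 rad.

Emit:
step_arm --increments '[{"slide": [0,0,0],"roll": 0.05},{"slide": [0,0,0],"roll": 0.1},{"slide": [0,0,0],"roll": 0.15}]'

```text
t: 11.75
eef_pos: [591.2, 122.2, 50.6]
tcp_rot: [-3.141, -0.0, 2.189]
ft_force: [-0.8, -0.4, 0.5]
opening: 0.128
grip_force: 30.0
```

```bash
python3 s.py
```

```text
11.75 [591.197 122.237  50.572] 2.1888724878881347 F [-0.759 -0.366  0.542] M [-0.036  0.005  0.06 ] op 0.1281 g 29.959395825862885 tau6 -0.6266928277909756
```

Emit:
step_arm --increments '[{"slide": [0,0,0],"roll": 0.05},{"slide": [0,0,0],"roll": 0.1},{"slide": [0,0,0],"roll": 0.15}]'

```text
t: 12.12
eef_pos: [591.1, 122.2, 50.6]
tcp_rot: [-3.141, 0.0, 2.039]
ft_force: [-1.3, 0.1, 0.6]
opening: 0.126
grip_force: 30.0
```

```bash
python3 s.py
```

```text
12.125 [591.143 122.217  50.558] 2.0388872980735075 F [-1.272  0.088  0.598] M [-0.082  0.108 -0.027] op 0.1263 g 29.960305988788605 tau6 -0.6265084259212017
```

Emit:
step_arm --increments '[{"slide": [0,0,0],"roll": 0.05},{"slide": [0,0,0],"roll": 0.1},{"slide": [0,0,0],"roll": 0.14}]'

```text
t: 12.5
eef_pos: [591.1, 122.3, 50.5]
tcp_rot: [-3.141, 0.0, 1.9]
ft_force: [-0.5, 0.1, 0.0]
opening: 0.127
grip_force: 30.1
```

```bash
python3 s.py
```

```text
12.5 [591.064 122.265  50.543] 1.8999929935283897 F [-0.535  0.14   0.015] M [0.048 0.166 0.475] op 0.1266 g 30.081780552864075 tau6 -0.0005711140693165362
```

Emit:
step_arm --increments '[{"slide": [0,0,0],"roll": 0.04},{"slide": [0,0,0],"roll": 0.08},{"slide": [0,0,0],"roll": 0.12}]'

```text
t: 12.88
eef_pos: [591.0, 122.3, 50.5]
tcp_rot: [-3.141, 0.0, 1.78]
ft_force: [-1.4, 0.2, 0.5]
opening: 0.125
grip_force: 30.1
```

```bash
python3 s.py
```

```text
12.875 [591.022 122.271  50.517] 1.7800930697607167 F [-1.391  0.187  0.468] M [0.004 0.249 0.446] op 0.1248 g 30.094429850578308 tau6 -0.0552220456302166
```

Bolt 1 bit: Mz jumped to 0.47 and tau6 dropped to about zero, at yaw 1.90–2.04. It is now 0.12–0.26 rad past the bite. I'll release it and go to bolt 3.

Emit:
step_arm --increments '[{"slide": [0,0,0],"roll": 0},{"slide": [0,0,0],"roll": 0},{"slide": [0,0,-0.01],"roll": 0},{"slide": [0,0,-0.03],"roll": 0},{"slide": [0,0,-0.05],"roll": 0}]' --fingers 0.4

```text
t: 13.5
eef_pos: [591.5, 122.3, 101.7]
tcp_rot: [3.141, 0.0, 1.779]
ft_force: [-0.4, 0.3, 0.4]
opening: 0.397
grip_force: 0.0
```

Emit:
step_arm --increments '[{"slide": [-0.024,-0.016,0],"roll": -0.16},{"slide": [-0.052,-0.035,0],"roll": -0.32},{"slide": [-0.08,-0.054,0],"roll": -0.48},{"slide": [-0.1075,-0.0721,0],"roll": -0.64},{"slide": [-0.1075,-0.0721,0],"roll": -0.797}]'

```text
t: 14.12
eef_pos: [542.6, 0.5, 101.4]
tcp_rot: [3.142, 0.001, 2.579]
ft_force: [0.0, -0.2, 0.3]
opening: 0.399
grip_force: 0.0
```

```bash
cat > b.py <<'E'
import sys
from h import *
np.set_printoptions(precision=4,suppress=True)
k=int(sys.argv[1])
s=state();print(s["eef_pos"],s["tcp_rot"][2],s["joints"][5],s["opening"])
c=imaging.read_camera("wrist");w=wings(c)
for i,v in w.items(): print(i,v[0],np.array(v[2]),np.array(v[3]),"yaw",v[4],v[5])
n=w[k]
R=Ro.from_euler("xyz",s["tcp_rot"]).as_matrix()
print("slide to rect:",cmd([n[2][0],n[2][1],50]),"roll",(s["tcp_rot"][2]-n[5]+1.5708)%3.1416-1.5708)
E
python3 b.py 3
```

```text
[542.6205   0.4892 101.3647] 2.579271963117617 -1.1290089661329337 0.39931075832752333
1 966 [590.8326 121.3719] [12.9512 35.8872] yaw -1.3387466904574687 -1.3546646483485534
2 943 [506.9173  85.4883] [12.6911 35.9948] yaw -0.05728534119637474 -0.05359227807147282
3 671 [541.8791   1.3639] [11.9052 35.2035] yaw -0.5455811571445717 -0.5542778148619754
slide to rect: [ 0.0011 -0.0004  0.0514] roll -0.008050222020407505
```

Emit:
step_arm --increments '[{"slide": [0.0008,0.0009,0.02],"roll": 0},{"slide": [0.0008,0.0009,0.04],"roll": 0},{"slide": [0.0008,0.0009,0.0508],"roll": 0},{"slide": [0.0008,0.0009,0.0508],"roll": 0}]'

```text
t: 14.68
eef_pos: [542.7, 3.6, 49.5]
tcp_rot: [-3.141, -0.001, 2.575]
ft_force: [0.3, -0.2, 0.1]
opening: 0.398
grip_force: 0.0
```

Emit:
step_arm --increments '[{"slide": [0,0,0],"roll": 0},{"slide": [0,0,0],"roll": 0},{"slide": [0,0,0],"roll": 0},{"slide": [0,0,0],"roll": 0},{"slide": [0,0,0],"roll": 0}]' --fingers 0

```text
t: 15.3
eef_pos: [542.4, 2.6, 50.2]
tcp_rot: [-3.14, 0.0, 2.576]
ft_force: [-3.7, -7.1, 5.1]
opening: 0.126
grip_force: 29.9
```

```bash
python3 s.py
```

```text
15.3 [542.422   2.646  50.171] 2.5760719326123835 F [-3.742 -7.109  5.1  ] M [-1.235  0.627  0.035] op 0.1264 g 29.947544932365417 tau6 0.02816073247231543
```

Emit:
step_arm --increments '[{"slide": [0,-0.001,0],"roll": 0.05},{"slide": [0,-0.001,0],"roll": 0.1},{"slide": [0,-0.001,0],"roll": 0.15}]'

```text
t: 15.68
eef_pos: [542.4, 2.4, 50.2]
tcp_rot: [3.142, 0.001, 2.424]
ft_force: [-0.6, -2.0, 4.7]
opening: 0.12
grip_force: 30.0
```

```bash
python3 s.py
```

```text
15.675 [542.372   2.431  50.181] 2.4241467805451284 F [-0.628 -1.966  4.662] M [-0.061  0.056  0.018] op 0.1205 g 29.96975541114807 tau6 -0.6281244568526745
```

Emit:
step_arm --increments '[{"slide": [0,0,0],"roll": 0.05},{"slide": [0,0,0],"roll": 0.1},{"slide": [0,0,0],"roll": 0.15}]'

```text
t: 16.05
eef_pos: [542.4, 2.4, 50.2]
tcp_rot: [3.141, 0.001, 2.275]
ft_force: [-1.1, -0.6, 3.0]
opening: 0.125
grip_force: 30.1
```

```bash
python3 s.py
```

```text
16.05 [542.431   2.407  50.172] 2.2747495584009347 F [-1.11  -0.598  2.971] M [-0.123  0.075  0.468] op 0.1246 g 30.078781843185425 tau6 -0.15706803649663925
```

Emit:
step_arm --increments '[{"slide": [0,0,0],"roll": 0.05},{"slide": [0,0,0],"roll": 0.1},{"slide": [0,0,0],"roll": 0.1}]'

```text
t: 16.42
eef_pos: [542.5, 2.5, 50.2]
tcp_rot: [3.141, 0.001, 2.177]
ft_force: [-0.6, -1.0, 5.1]
opening: 0.123
grip_force: 30.0
```

```bash
python3 s.py
```

```text
16.425 [542.481   2.45   50.16 ] 2.1767431235936225 F [-0.641 -1.031  5.106] M [-0.269  0.078  0.433] op 0.1232 g 30.034884810447693 tau6 0.8103561401367188
```

Emit:
step_arm --increments '[{"slide": [0,0,0],"roll": 0},{"slide": [0,0,0],"roll": 0},{"slide": [0,0,-0.01],"roll": 0},{"slide": [0,0,-0.03],"roll": 0},{"slide": [0,0,-0.05],"roll": 0}]' --fingers 0.4

```text
t: 17.05
eef_pos: [542.3, 2.6, 100.8]
tcp_rot: [3.142, 0.0, 2.176]
ft_force: [0.4, 0.3, 0.2]
opening: 0.404
grip_force: 0.0
```

Emit:
step_arm --increments '[{"slide": [0.02,0.004,0],"roll": -0.184},{"slide": [0.045,0.009,0],"roll": -0.368},{"slide": [0.07,0.014,0],"roll": -0.552},{"slide": [0.0896,0.0186,0],"roll": -0.736},{"slide": [0.0896,0.0186,0],"roll": -0.92}]'

```text
t: 17.68
eef_pos: [506.2, 88.0, 100.4]
tcp_rot: [3.142, 0.0, 3.104]
ft_force: [-0.2, 0.3, 0.0]
opening: 0.401
grip_force: 0.0
```

```bash
python3 b.py 2
```

```text
[506.2107  87.9983 100.3766] 3.103500115547674 -1.4893017699467967 0.4014368023504838
1 310 [592.9892 111.7776] [11.8948 16.4062] yaw -1.2636016222526385 -1.3230652766188682
2 669 [506.3442  85.4915] [11.9412 36.1228] yaw -0.04736425307289527 -0.044320749052470854
3 72 [531.1075  10.6773] [ 5.5718 14.7556] yaw 1.46387971255799 1.5608895006978563
slide to rect: [ 0.0002 -0.002   0.0504] roll 0.006220864600144926
```

Emit:
step_arm --increments '[{"slide": [0,0,0.02],"roll": 0},{"slide": [0,0,0.04],"roll": 0},{"slide": [0,0,0.0505],"roll": 0},{"slide": [0,0,0.0505],"roll": 0}]'

```text
t: 18.23
eef_pos: [506.5, 86.7, 49.0]
tcp_rot: [-3.141, -0.001, 3.094]
ft_force: [0.5, 0.8, -0.5]
opening: 0.399
grip_force: 0.0
```

Emit:
step_arm --increments '[{"slide": [0,0,0],"roll": 0},{"slide": [0,0,0],"roll": 0},{"slide": [0,0,0],"roll": 0},{"slide": [0,0,0],"roll": 0},{"slide": [0,0,0],"roll": 0}]' --fingers 0

```text
t: 18.85
eef_pos: [506.8, 86.8, 49.5]
tcp_rot: [-3.141, 0.001, 3.096]
ft_force: [-0.9, -1.4, 5.3]
opening: 0.122
grip_force: 30.0
```

```bash
python3 s.py
```

```text
18.85 [506.813  86.804  49.508] 3.0957378527601964 F [-0.885 -1.389  5.318] M [-0.155 -0.015  0.01 ] op 0.1216 g 30.00066876411438 tau6 -0.017825824907049537
```

Well centred. I'll turn bolt 2.

Emit:
step_arm --increments '[{"slide": [0,0,0],"roll": 0.05},{"slide": [0,0,0],"roll": 0.1},{"slide": [0,0,0],"roll": 0.15}]'

```text
t: 19.23
eef_pos: [506.8, 86.7, 49.5]
tcp_rot: [-3.141, 0.001, 2.944]
ft_force: [-0.9, -2.6, 4.6]
opening: 0.124
grip_force: 30.0
```

```bash
python3 s.py
```

```text
19.225 [506.812  86.729  49.512] 2.944321890742608 F [-0.938 -2.636  4.587] M [-0.278 -0.032  0.027] op 0.1237 g 30.000634789466858 tau6 -0.6263983994722366
```

Emit:
step_arm --increments '[{"slide": [0,0,0],"roll": 0.05},{"slide": [0,0,0],"roll": 0.1},{"slide": [0,0,0],"roll": 0.15}]'

```text
t: 19.6
eef_pos: [506.8, 86.7, 49.5]
tcp_rot: [-3.141, 0.001, 2.794]
ft_force: [-0.4, -2.3, 5.3]
opening: 0.127
grip_force: 30.0
```

```bash
python3 s.py
```

```text
19.6 [506.801  86.691  49.512] 2.7942856584492657 F [-0.448 -2.313  5.336] M [-0.375 -0.017  0.021] op 0.1274 g 30.000782310962677 tau6 -0.6261398456990719
```

Emit:
step_arm --increments '[{"slide": [0,0,0],"roll": 0.05},{"slide": [0,0,0],"roll": 0.1},{"slide": [0,0,0],"roll": 0.15}]'

```text
t: 19.98
eef_pos: [506.8, 86.7, 49.5]
tcp_rot: [-3.141, 0.001, 2.644]
ft_force: [-1.1, -2.7, 5.9]
opening: 0.125
grip_force: 30.0
```

```bash
python3 s.py
```

```text
19.975 [506.762  86.659  49.49 ] 2.644357882999381 F [-1.054 -2.677  5.89 ] M [-0.453 -0.027  0.04 ] op 0.1246 g 30.001033544540405 tau6 -0.6258435733616352
```

Emit:
step_arm --increments '[{"slide": [0,0,0],"roll": 0.05},{"slide": [0,0,0],"roll": 0.1},{"slide": [0,0,0],"roll": 0.15}]'

```text
t: 20.35
eef_pos: [506.8, 86.6, 49.5]
tcp_rot: [-3.142, 0.001, 2.494]
ft_force: [-1.4, -2.8, 5.4]
opening: 0.122
grip_force: 30.0
```

```bash
python3 s.py
```

```text
20.35 [506.772  86.607  49.498] 2.4943514330182013 F [-1.378 -2.82   5.418] M [-0.5    0.087  0.091] op 0.1223 g 30.001322329044342 tau6 -0.6251957081258297
```

Emit:
step_arm --increments '[{"slide": [0,0,0],"roll": 0.05},{"slide": [0,0,0],"roll": 0.1},{"slide": [0,0,0],"roll": 0.15}]'

```text
t: 20.72
eef_pos: [506.8, 86.6, 49.5]
tcp_rot: [-3.141, 0.001, 2.345]
ft_force: [-1.7, -2.8, 5.9]
opening: 0.128
grip_force: 30.1
```

```bash
python3 s.py
```

```text
20.725 [506.757  86.577  49.505] 2.3453780894440164 F [-1.707 -2.827  5.863] M [-0.567 -0.019  0.39 ] op 0.1276 g 30.100775063037872 tau6 -0.1961664855480194
```

Emit:
step_arm --increments '[{"slide": [0,0,0],"roll": 0.05},{"slide": [0,0,0],"roll": 0.1},{"slide": [0,0,0],"roll": 0.15}]'

```text
t: 21.1
eef_pos: [506.7, 86.5, 49.5]
tcp_rot: [-3.141, 0.001, 2.195]
ft_force: [-1.2, -3.6, 6.6]
opening: 0.125
grip_force: 30.1
```

```bash
python3 s.py
```

```text
21.1 [506.71   86.542  49.49 ] 2.195423543881568 F [-1.243 -3.631  6.615] M [-0.691  0.083  0.455] op 0.125 g 30.114740431308746 tau6 -0.18128768540918827
```

Bolt 2 bit at yaw 2.345–2.494 and is 0.15–0.30 rad past it. Next is bolt 4.

Emit:
step_arm --increments '[{"slide": [0,0,0],"roll": 0},{"slide": [0,0,0],"roll": 0},{"slide": [0,0,-0.01],"roll": 0},{"slide": [0,0,-0.03],"roll": 0},{"slide": [0,0,-0.05],"roll": 0}]' --fingers 0.4

```text
t: 21.72
eef_pos: [506.6, 86.9, 100.3]
tcp_rot: [3.142, 0.0, 2.196]
ft_force: [-0.1, -0.5, -1.0]
opening: 0.396
grip_force: 0.0
```

Emit:
step_arm --increments '[{"slide": [-0.022,0.0138,0],"roll": -0.155},{"slide": [-0.05,0.0314,0],"roll": -0.31},{"slide": [-0.08,0.0502,0],"roll": -0.465},{"slide": [-0.1097,0.0688,0],"roll": -0.62},{"slide": [-0.1097,0.0688,0],"roll": -0.772}]'

```text
t: 22.35
eef_pos: [628.4, 37.2, 99.5]
tcp_rot: [3.142, 0.001, 2.972]
ft_force: [-0.4, -0.6, 0.1]
opening: 0.402
grip_force: 0.0
```

Emit:
step_arm --increments '[{"slide": [0,0,0],"roll": 0}]'

```text
t: 22.48
eef_pos: [626.6, 38.1, 99.5]
tcp_rot: [-3.142, -0.0, 2.967]
ft_force: [-0.0, -0.1, -0.1]
opening: 0.401
grip_force: 0.0
```

```bash
python3 b.py 4
```

```text
[626.5573  38.0678  99.4667] 2.966764719445119 -1.4404549446090351 0.40118633576261203
1 930 [591.554  121.7525] [12.4354 36.4766] yaw -1.3411959632900177 -1.3432519544578845
2 1166 [507.0887  85.5674] [12.3381 36.0045] yaw -0.9337593402189459 -0.935966855982094
3 956 [543.0695   1.6981] [12.3975 35.683 ] yaw -0.9413844453008571 -0.9486173372131612
4 661 [626.6056  37.01  ] [11.9238 35.3772] yaw -0.15287717494125563 -0.14352243439348666
slide to rect: [-0.0004 -0.0012  0.0495] roll -0.03131284616139429
```

Emit:
step_arm --increments '[{"slide": [0,-0.0002,0.02],"roll": -0.008},{"slide": [0,-0.0002,0.04],"roll": -0.008},{"slide": [0,-0.0002,0.0495],"roll": -0.008},{"slide": [0,-0.0002,0.0495],"roll": -0.008}]'

```text
t: 23.02
eef_pos: [626.3, 38.1, 49.6]
tcp_rot: [-3.141, -0.001, 2.975]
ft_force: [0.2, -0.9, 0.6]
opening: 0.402
grip_force: 0.0
```

Emit:
step_arm --increments '[{"slide": [0,0,0],"roll": 0},{"slide": [0,0,0],"roll": 0},{"slide": [0,0,0],"roll": 0},{"slide": [0,0,0],"roll": 0},{"slide": [0,0,0],"roll": 0}]' --fingers 0

```text
t: 23.65
eef_pos: [626.8, 38.2, 50.1]
tcp_rot: [3.141, 0.001, 2.976]
ft_force: [-0.7, 1.8, 4.4]
opening: 0.125
grip_force: 30.0
```

```bash
python3 s.py
```

```text
23.65 [626.805  38.159  50.092] 2.9758187127841658 F [-0.737  1.758  4.447] M [ 0.56  -0.114 -0.01 ] op 0.1249 g 29.965781271457672 tau6 0.014193086244631559
```

Emit:
step_arm --increments '[{"slide": [0,0,0],"roll": 0.05},{"slide": [0,0,0],"roll": 0.1},{"slide": [0,0,0],"roll": 0.14}]'

```text
t: 24.02
eef_pos: [626.8, 38.2, 50.1]
tcp_rot: [3.141, 0.001, 2.834]
ft_force: [-0.8, 2.9, 4.1]
opening: 0.124
grip_force: 30.0
```

```bash
python3 s.py
```

```text
24.025 [626.825  38.188  50.106] 2.8344213373394966 F [-0.849  2.898  4.13 ] M [ 0.591 -0.103  0.029] op 0.1236 g 29.962563514709473 tau6 -0.4294495191425085
```

Emit:
step_arm --increments '[{"slide": [0,0,0],"roll": 0.05},{"slide": [0,0,0],"roll": 0.1},{"slide": [0,0,0],"roll": 0.15}]'

```text
t: 24.4
eef_pos: [626.8, 38.2, 50.1]
tcp_rot: [3.141, 0.001, 2.684]
ft_force: [0.3, 2.5, 4.1]
opening: 0.125
grip_force: 30.0
```

```bash
python3 s.py
```

```text
24.4 [626.816  38.195  50.075] 2.6841256072891366 F [0.307 2.482 4.129] M [ 0.652 -0.083  0.047] op 0.1253 g 29.96213525533676 tau6 -0.6269274093210697
```

Emit:
step_arm --increments '[{"slide": [0,0,0],"roll": 0.05},{"slide": [0,0,0],"roll": 0.1},{"slide": [0,0,0],"roll": 0.15}]'

```text
t: 24.78
eef_pos: [626.8, 38.2, 50.1]
tcp_rot: [3.141, 0.001, 2.534]
ft_force: [0.2, 4.2, 5.1]
opening: 0.124
grip_force: 30.0
```

```bash
python3 s.py
```

```text
24.775 [626.827  38.224  50.086] 2.534168031736317 F [0.185 4.177 5.118] M [ 0.609 -0.119  0.007] op 0.1243 g 29.962154030799866 tau6 -0.6267373077571392
```

Emit:
step_arm --increments '[{"slide": [0,0,0],"roll": 0.05},{"slide": [0,0,0],"roll": 0.1},{"slide": [0,0,0],"roll": 0.15}]'

```text
t: 25.15
eef_pos: [626.9, 38.3, 50.1]
tcp_rot: [3.141, 0.0, 2.384]
ft_force: [0.4, 2.5, 4.8]
opening: 0.127
grip_force: 30.0
```

```bash
python3 s.py
```

```text
25.15 [626.863  38.272  50.08 ] 2.3841338227036397 F [0.37  2.5   4.755] M [ 0.688 -0.165  0.033] op 0.1267 g 29.962048530578613 tau6 -0.6273706443607807
```

Emit:
step_arm --increments '[{"slide": [0,0,0],"roll": 0.05},{"slide": [0,0,0],"roll": 0.1},{"slide": [0,0,0],"roll": 0.15}]'

```text
t: 25.52
eef_pos: [626.9, 38.2, 50.1]
tcp_rot: [3.141, 0.001, 2.235]
ft_force: [0.9, 2.6, 3.3]
opening: 0.124
grip_force: 30.0
```

```bash
python3 s.py
```

```text
25.525 [626.869  38.248  50.081] 2.234987717226419 F [0.892 2.612 3.287] M [ 0.669 -0.174  0.501] op 0.1242 g 30.046113431453705 tau6 -0.1750228414312005
```

Bolt 4 bit at yaw 2.235–2.384. I'll add a touch and hold so all four count as bitten. The fingers are already on bolt 4, so I'll start pass 2 with it.

Emit:
step_arm --increments '[{"slide": [0,0,0],"roll": 0.05},{"slide": [0,0,0],"roll": 0.1},{"slide": [0,0,0],"roll": 0.1},{"slide": [0,0,0],"roll": 0.1},{"slide": [0,0,0],"roll": 0.1}]'

```text
t: 26.15
eef_pos: [626.9, 38.2, 50.0]
tcp_rot: [3.141, 0.0, 2.137]
ft_force: [1.1, 4.6, 4.6]
opening: 0.127
grip_force: 30.0
```

```bash
python3 s.py; python3 - <<'E'
from h import *
c=imaging.read_camera("wrist")
for i,v in wings(c).items(): print(i,v[0],np.array(v[2]),"yaw",v[4],v[5])
E
```

```text
26.15 [626.868  38.197  50.044] 2.1373014947452753 F [1.143 4.629 4.594] M [ 0.878 -0.211  0.369] op 0.1269 g 29.99746799468994 tau6 0.4063054081052542
1 1742 [591.36541748 121.71437073] yaw -1.338599516210934 -1.3360136490626175
2 2296 [507.37164307  86.2227478 ] yaw -0.9329991101201716 -0.9180578300206108
3 1502 [543.0045166    1.66570663] yaw -0.9213558223404636 -0.9381540436063489
4 1401 [628.57733154  40.66833496] yaw -0.9957064244608482 -0.69057939813764
```

Emit:
step_arm --increments '[{"slide": [0,0,0],"roll": 0.08},{"slide": [0,0,0],"roll": 0.16},{"slide": [0,0,0],"roll": 0.24},{"slide": [0,0,0],"roll": 0.32},{"slide": [0,0,0],"roll": 0.4}]'

```text
t: 26.82
eef_pos: [626.9, 38.2, 50.1]
tcp_rot: [3.141, 0.0, 1.735]
ft_force: [0.9, 4.5, 6.3]
opening: 0.123
grip_force: 30.1
```

```bash
python3 s.py
```

```text
26.825 [626.944  38.243  50.054] 1.734865211547945 F [0.854 4.531 6.311] M [ 0.886 -0.242  0.526] op 0.1233 g 30.12738972902298 tau6 -0.5489140190184116
```

Emit:
step_arm --increments '[{"slide": [0,0,0],"roll": 0.08},{"slide": [0,0,0],"roll": 0.16},{"slide": [0,0,0],"roll": 0.24},{"slide": [0,0,0],"roll": 0.32},{"slide": [0,0,0],"roll": 0.385}]'

```text
t: 27.45
eef_pos: [627.0, 38.2, 50.1]
tcp_rot: [3.14, -0.0, 1.35]
ft_force: [1.6, 3.9, 5.4]
opening: 0.13
grip_force: 30.2
```

```bash
python3 s.py
```

```text
27.45 [627.038  38.237  50.069] 1.3501382007974534 F [1.619 3.916 5.433] M [ 0.902 -0.29   0.543] op 0.1297 g 30.206885933876038 tau6 -0.2147924853488803
```

Bolt 4 is tightened with no slip. Next is bolt 2, opposite.

Emit:
step_arm --increments '[{"slide": [0,0,0],"roll": 0},{"slide": [0,0,0],"roll": 0},{"slide": [0,0,-0.01],"roll": 0},{"slide": [0,0,-0.03],"roll": 0},{"slide": [0,0,-0.05],"roll": 0}]' --fingers 0.4

```text
t: 28.08
eef_pos: [626.5, 37.8, 100.7]
tcp_rot: [-3.142, 0.0, 1.351]
ft_force: [-1.0, -0.2, -0.2]
opening: 0.398
grip_force: 0.0
```

Emit:
step_arm --increments '[{"slide": [0.0045,-0.0275,0],"roll": -0.17},{"slide": [0.01,-0.061,0],"roll": -0.34},{"slide": [0.0155,-0.0945,0],"roll": -0.51},{"slide": [0.021,-0.1278,0],"roll": -0.68},{"slide": [0.021,-0.1278,0],"roll": -0.848}]'

```text
t: 28.7
eef_pos: [504.7, 86.9, 100.5]
tcp_rot: [-3.141, -0.0, 2.206]
ft_force: [0.6, 0.6, 0.7]
opening: 0.403
grip_force: 0.0
```

Emit:
step_arm --increments '[{"slide": [0,0,0],"roll": 0}]'

```text
t: 28.82
eef_pos: [506.6, 86.4, 100.4]
tcp_rot: [3.141, 0.001, 2.198]
ft_force: [0.4, -0.6, -0.2]
opening: 0.398
grip_force: 0.0
```

```bash
python3 b.py 2
```

```text
[506.6229  86.3654 100.388 ] 2.198228481464923 -0.5869165916567668 0.3978023605126744
1 639 [590.2717 124.1304] [12.6421 31.6629] yaw -1.4935789078127188 -1.3135057267279742
2 695 [505.9404  86.103 ] [11.8389 35.5999] yaw -0.9283194685370735 -0.9391476690090574
3 343 [542.22     1.6528] [11.5181 30.8026] yaw -0.921867035930019 -0.9591518703791329
slide to rect: [ 0.0004 -0.0008  0.0502] roll -0.004223849526019174
```

Emit:
step_arm --increments '[{"slide": [0,0,0.02],"roll": 0},{"slide": [0,0,0.04],"roll": 0},{"slide": [0,0,0.0502],"roll": 0},{"slide": [0,0,0.0502],"roll": 0}]'

```text
t: 29.38
eef_pos: [506.4, 86.2, 49.1]
tcp_rot: [-3.141, -0.0, 2.197]
ft_force: [-0.6, 0.2, 0.9]
opening: 0.399
grip_force: 0.0
```

Emit:
step_arm --increments '[{"slide": [0,0,0],"roll": 0},{"slide": [0,0,0],"roll": 0},{"slide": [0,0,0],"roll": 0},{"slide": [0,0,0],"roll": 0},{"slide": [0,0,0],"roll": 0}]' --fingers 0

```text
t: 30.0
eef_pos: [506.7, 86.4, 49.8]
tcp_rot: [3.141, 0.001, 2.199]
ft_force: [0.1, 0.4, 4.6]
opening: 0.127
grip_force: 29.9
```

```bash
python3 s.py
```

```text
30.0 [506.701  86.355  49.808] 2.199159876349262 F [0.136 0.35  4.567] M [ 0.049 -0.178  0.313] op 0.1269 g 29.9412140250206 tau6 0.3123030625283718
```

Emit:
step_arm --increments '[{"slide": [0,0,0],"roll": 0.08},{"slide": [0,0,0],"roll": 0.16},{"slide": [0,0,0],"roll": 0.24},{"slide": [0,0,0],"roll": 0.32},{"slide": [0,0,0],"roll": 0.4}]'

```text
t: 30.62
eef_pos: [506.6, 86.3, 49.8]
tcp_rot: [3.141, 0.0, 1.797]
ft_force: [-0.8, -0.5, 5.9]
opening: 0.131
grip_force: 30.1
```

```bash
python3 s.py
```

```text
30.625 [506.566  86.304  49.804] 1.7969771864561845 F [-0.771 -0.482  5.869] M [-0.019 -0.014  0.479] op 0.131 g 30.14298588037491 tau6 -0.5383403599262238
```

Emit:
step_arm --increments '[{"slide": [0,0,0],"roll": 0.08},{"slide": [0,0,0],"roll": 0.16},{"slide": [0,0,0],"roll": 0.24},{"slide": [0,0,0],"roll": 0.3},{"slide": [0,0,0],"roll": 0.36}]'

```text
t: 31.25
eef_pos: [506.5, 86.3, 49.8]
tcp_rot: [3.141, 0.0, 1.438]
ft_force: [-1.7, -0.5, 6.5]
opening: 0.13
grip_force: 30.2
```

```bash
python3 s.py
```

```text
31.25 [506.458  86.295  49.798] 1.437708740997535 F [-1.683 -0.46   6.477] M [-0.006  0.147  0.492] op 0.1297 g 30.227322578430176 tau6 -0.23530307225883007
```

Bolt 2 is tightened. Next is bolt 1.

Emit:
step_arm --increments '[{"slide": [0,0,0],"roll": 0},{"slide": [0,0,0],"roll": 0},{"slide": [0,0,-0.01],"roll": 0},{"slide": [0,0,-0.03],"roll": 0},{"slide": [0,0,-0.05],"roll": 0}]' --fingers 0.4

```text
t: 31.88
eef_pos: [506.4, 86.3, 100.5]
tcp_rot: [-3.142, 0.0, 1.439]
ft_force: [0.8, -0.1, 0.3]
opening: 0.399
grip_force: 0.0
```

Emit:
step_arm --increments '[{"slide": [0.013,0.022,0],"roll": -0.12},{"slide": [0.031,0.052,0],"roll": -0.24},{"slide": [0.047,0.079,0],"roll": -0.351},{"slide": [0.047,0.079,0],"roll": -0.351},{"slide": [0.047,0.079,0],"roll": -0.351}]'

```text
t: 32.5
eef_pos: [590.1, 122.4, 99.6]
tcp_rot: [-3.141, 0.0, 1.789]
ft_force: [0.8, -0.4, -0.9]
opening: 0.398
grip_force: 0.0
```

```bash
python3 b.py 1
```

```text
[590.0793 122.3511  99.57  ] 1.7885140406795341 -0.1226821998326487 0.3978862811217518
1 682 [590.7637 122.5987] [11.3802 35.5542] yaw -1.3467181680961835 -1.3486760812290763
2 655 [507.5127  89.3862] [12.4201 30.8086] yaw 1.4994002954342387 1.4831724679768914
4 516 [626.9221  38.4419] [12.0487 34.0579] yaw 1.2880497244122344 1.3928311195825696
slide to rect: [0.0002 0.0008 0.0497] roll -0.004409878091389041
```

Emit:
step_arm --increments '[{"slide": [0,0.001,0.02],"roll": 0},{"slide": [0,0.001,0.04],"roll": 0},{"slide": [0,0.001,0.0495],"roll": 0},{"slide": [0,0.001,0.0495],"roll": 0}]'

```text
t: 33.05
eef_pos: [591.5, 122.5, 49.9]
tcp_rot: [-3.141, -0.0, 1.789]
ft_force: [-1.3, -0.4, -0.4]
opening: 0.401
grip_force: 0.0
```

Emit:
step_arm --increments '[{"slide": [0,0,0],"roll": 0},{"slide": [0,0,0],"roll": 0},{"slide": [0,0,0],"roll": 0},{"slide": [0,0,0],"roll": 0},{"slide": [0,0,0],"roll": 0}]' --fingers 0

```text
t: 33.67
eef_pos: [591.3, 122.6, 50.4]
tcp_rot: [-3.14, 0.0, 1.79]
ft_force: [-4.5, -0.3, 5.0]
opening: 0.126
grip_force: 30.0
```

```bash
python3 s.py
```

```text
33.675 [591.263 122.588  50.433] 1.7904707702338727 F [-4.455 -0.35   4.973] M [-0.223  0.675  0.235] op 0.1261 g 29.951273202896118 tau6 0.24487752467393875
```

Emit:
step_arm --increments '[{"slide": [0,-0.0005,0],"roll": 0.08},{"slide": [0,-0.0005,0],"roll": 0.16},{"slide": [0,-0.0005,0],"roll": 0.24},{"slide": [0,-0.0005,0],"roll": 0.32},{"slide": [0,-0.0005,0],"roll": 0.4}]'

```text
t: 34.3
eef_pos: [591.1, 122.5, 50.4]
tcp_rot: [-3.141, 0.001, 1.388]
ft_force: [-3.2, -0.7, 4.0]
opening: 0.123
grip_force: 30.1
```

```bash
python3 s.py
```

```text
34.3 [591.123 122.491  50.417] 1.3883948331188478 F [-3.207 -0.729  3.983] M [-0.269  0.357  0.495] op 0.123 g 30.145155787467957 tau6 -0.5429315194487572
```

Emit:
step_arm --increments '[{"slide": [0,0,0],"roll": 0.08},{"slide": [0,0,0],"roll": 0.16},{"slide": [0,0,0],"roll": 0.24},{"slide": [0,0,0],"roll": 0.32},{"slide": [0,0,0],"roll": 0.385}]'

```text
t: 34.92
eef_pos: [591.1, 122.5, 50.4]
tcp_rot: [-3.142, 0.001, 1.004]
ft_force: [-2.8, -1.6, 4.6]
opening: 0.123
grip_force: 30.2
```

```bash
python3 s.py
```

```text
34.925 [591.057 122.479  50.427] 1.0037299384439542 F [-2.815 -1.649  4.645] M [-0.289  0.536  0.54 ] op 0.1229 g 30.225979685783386 tau6 -0.2085876278579235
```

Bolt 1 is tightened. The last is bolt 3.

Emit:
step_arm --increments '[{"slide": [0,0,0],"roll": 0},{"slide": [0,0,0],"roll": 0},{"slide": [0,0,-0.01],"roll": 0},{"slide": [0,0,-0.03],"roll": 0},{"slide": [0,0,-0.05],"roll": 0}]' --fingers 0.4

```text
t: 35.55
eef_pos: [591.6, 122.7, 101.1]
tcp_rot: [3.141, -0.0, 1.005]
ft_force: [0.6, -0.5, -0.0]
opening: 0.394
grip_force: 0.0
```

Emit:
step_arm --increments '[{"slide": [-0.025,0.005,0],"roll": -0.186},{"slide": [-0.055,0.01,0],"roll": -0.372},{"slide": [-0.09,0.0165,0],"roll": -0.558},{"slide": [-0.12,0.022,0],"roll": -0.744},{"slide": [-0.1275,0.0234,0],"roll": -0.928}]'

```text
t: 36.17
eef_pos: [542.5, 1.0, 100.8]
tcp_rot: [3.141, 0.0, 1.938]
ft_force: [-0.6, -0.5, 0.4]
opening: 0.398
grip_force: 0.0
```

Emit:
step_arm --increments '[{"slide": [0,0,0],"roll": -0.125},{"slide": [0,0,0],"roll": -0.25},{"slide": [0,0,0],"roll": -0.25}]'

```text
t: 36.55
eef_pos: [543.1, 2.4, 100.6]
tcp_rot: [3.141, 0.001, 2.182]
ft_force: [-0.2, 0.4, 0.3]
opening: 0.397
grip_force: 0.0
```

```bash
python3 b.py 3
```

```text
[543.053    2.4107 100.577 ] 2.182214221886445 -0.7285676304743847 0.39658223102319895
1 1080 [591.1722 121.4495] [12.6606 35.585 ] yaw 1.0645066920668491 1.0476479583159575
2 1035 [506.8582  85.671 ] [12.0621 36.4982] yaw 1.4842966442629375 1.480874692588371
3 664 [542.0351   1.6873] [11.4069 35.3974] yaw -0.956285816631228 -0.9581447960129197
4 785 [626.7898  37.6387] [12.9728 36.0065] yaw 1.297858932901465 1.3597308235520293
slide to rect: [-0.0001 -0.0013  0.0505] roll -0.0012409821006349464
```

Emit:
step_arm --increments '[{"slide": [0,-0.0005,0.02],"roll": 0},{"slide": [0,-0.0005,0.04],"roll": 0},{"slide": [0,-0.0005,0.0502],"roll": 0},{"slide": [0,-0.0005,0.0502],"roll": 0}]'

```text
t: 37.1
eef_pos: [542.3, 2.2, 49.5]
tcp_rot: [-3.141, -0.001, 2.182]
ft_force: [0.7, -0.9, 0.2]
opening: 0.399
grip_force: 0.0
```

Emit:
step_arm --increments '[{"slide": [0,0,0],"roll": 0},{"slide": [0,0,0],"roll": 0},{"slide": [0,0,0],"roll": 0},{"slide": [0,0,0],"roll": 0},{"slide": [0,0,0],"roll": 0}]' --fingers 0

```text
t: 37.72
eef_pos: [542.5, 2.1, 50.1]
tcp_rot: [3.141, 0.0, 2.183]
ft_force: [-0.8, -0.2, 5.1]
opening: 0.125
grip_force: 30.0
```

```bash
python3 s.py
```

```text
37.725 [542.54    2.133  50.133] 2.18307466544022 F [-0.84  -0.189  5.076] M [-0.011  0.055  0.226] op 0.1251 g 29.975158274173737 tau6 0.23658533580601215
```

Emit:
step_arm --increments '[{"slide": [0,0,0],"roll": 0.08},{"slide": [0,0,0],"roll": 0.16},{"slide": [0,0,0],"roll": 0.24},{"slide": [0,0,0],"roll": 0.32},{"slide": [0,0,0],"roll": 0.4}]'

```text
t: 38.35
eef_pos: [542.5, 2.1, 50.1]
tcp_rot: [3.141, 0.0, 1.781]
ft_force: [-0.5, 0.6, 5.3]
opening: 0.124
grip_force: 30.1
```

```bash
python3 s.py
```

```text
38.35 [542.543   2.125  50.113] 1.7809923646482195 F [-0.522  0.6    5.334] M [-0.046  0.054  0.526] op 0.1245 g 30.132084488868713 tau6 -0.5517864413559437
```

Emit:
step_arm --increments '[{"slide": [0,0,0],"roll": 0.08},{"slide": [0,0,0],"roll": 0.16},{"slide": [0,0,0],"roll": 0.24},{"slide": [0,0,0],"roll": 0.32},{"slide": [0,0,0],"roll": 0.39}]'

```text
t: 38.98
eef_pos: [542.5, 2.1, 50.1]
tcp_rot: [3.141, 0.0, 1.391]
ft_force: [-1.1, -0.5, 5.1]
opening: 0.125
grip_force: 30.2
```

```bash
python3 s.py
```

```text
38.975 [542.516   2.13   50.097] 1.3912993941662144 F [-1.123 -0.541  5.062] M [-0.09   0.137  0.538] op 0.1254 g 30.205721855163574 tau6 -0.31565219163894653
```

Emit:
step_arm --increments '[{"slide": [0,0,0],"roll": 0},{"slide": [0,0,0],"roll": 0},{"slide": [0,0,0],"roll": 0},{"slide": [0,0,-0.01],"roll": 0},{"slide": [0,0,-0.05],"roll": 0}]' --fingers 0.4

```text
t: 39.6
eef_pos: [541.4, 2.3, 99.4]
tcp_rot: [-3.138, 0.0, 1.393]
ft_force: [0.4, -0.4, 0.4]
opening: 0.398
grip_force: 0.0
```

Emit:
step_arm --increments '[{"slide": [0,0,-0.05],"roll": 0},{"slide": [0,0,-0.1],"roll": 0},{"slide": [0,0,-0.1],"roll": 0}]'

```text
t: 39.98
eef_pos: [543.9, 2.1, 203.9]
tcp_rot: [3.134, -0.0, 1.393]
ft_force: [0.3, 0.2, -0.5]
opening: 0.394
grip_force: 0.0
```

```bash
python3 s.py; python3 - <<'E'
from h import *
c=imaging.read_camera("wrist")
cv2.imwrite("pics/end.png",c["color"][:,:,::-1])
for i,v in wings(c).items(): print(i,v[0],np.array(v[2]),"yaw",v[4],v[5])
E
```

```text
39.975 [543.859   2.079 203.949] 1.3931013371351457 F [ 0.257  0.168 -0.542] M [-0.008 -0.098 -0.029] op 0.3942 g 0.0 tau6 0.003729681484401226
1 492 [591.12469482 121.48452759] yaw 1.0415232093624505 1.0443648133241077
2 449 [507.19784546  85.50189209] yaw 1.4534211613806696 1.4532953958136743
3 354 [542.83129883   2.13681412] yaw 1.4394404205685534 1.448215416034348
4 425 [627.33044434  37.95007706] yaw 1.3856160492441572 1.3920596018147735
```

View pics/end.png

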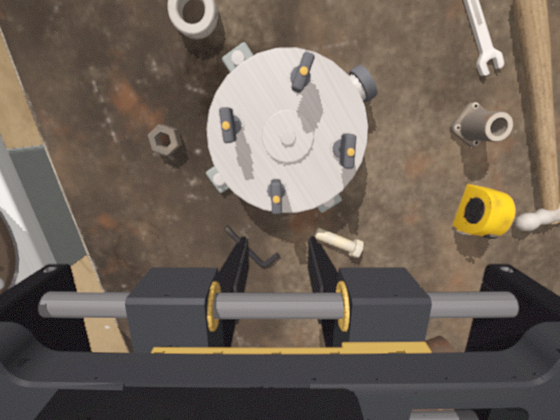

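The end view shows all four wings (b1 (304,71), b2 (227,125), b3 (276,196), b4 (347,151)) turned to about 0.9–0.97 rad past their bites. The loose parts are undisturbed and the gripper is clear.

```bash
python3 -c "
from h import *
print(env.job_done())"
```

```text
the job is handed in; nothing more can be done
None
```

I tightened all four bolts crosswise in two passes (bite in order 1‑3‑2‑4, then an eighth turn in order 4‑2‑1‑3), each ending about 0.9–0.97 rad past its bite by my estimate, then released everything and handed the job in at about 40 s; no verdict was returned.

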